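Empty the bench pan of old heel pieces into the scrap bin

ROBOT

A 6-joint arm with a two-finger parallel gripper is mounted at the origin on the work surface. World frame = base frame: x ahead of the robot, y to its left, z up, the work surface at z = 0. Lengths are in m, angles in degrees, forces in N, time in s.
With the tool pointing down it reaches from about 0.375 to 0.9 m from the base axis. Payload 3.1 kg.
Tool frame: the origin (TCP) lies at the very end of the fingers, on their centre line; the grasp point (between the pads) lies 19 mm behind it (bot.tcp_to_grasp is the distance from the TCP to the grasp point, in m); z points along the fingers, y is the line along which they close (so a half turn about z gives the same grasp; the last joint's range is limited). The gripper opens to 87 mm and grips with 3 to 60 N. Pads are 19 mm wide; open, the fingers measure 117 mm over their backs; the gripper's body (75 mm by 190 mm) begins 51 mm behind the grasp point.
Start: joints at [66.893, 30.224, 82.088, -0, 67.689, -10.227], TCP at [0.139, 0.609, 0.223] pointing down, gripper open.
Joint ranges: [-176.69, 176.69], [-43.24, 126.21], [12.49, 139.97], [-82, 262], [0, 151.66], [-163.58, 163.58]. Speed limits (degrees/s): [159.86, 159.86, 180, 180, 180, 180].

INTERFACE

Orientations are given as a 3x3 rotation matrix whose columns are the frame's x, y, z axes.
In Python, from rig import telemetry, capture, camera_info, job, bot gives the robot as it stands. The module is installed in compiled form; this text tells all that it offers.
- The arm moves only by the tool carry_out, never from a script. Its argument "deltas" is a list that holds one entry, the list of rows, each a list of 7 numbers: the shift along the tool's x, y, z scaled (see below), then the turn, a rotation vector about the tool's x, y, z scaled (see below), then the closure, from -1 (fully open) to 1 (shut). In form: [[[dx, dy, dz, ax, ay, az, claw], ...]]. A call has exactly 10 rows; each row is the pose to reach, as a shift and turn from the pose commanded when the call began, along the tool's axes at that moment, turning the shorter way round; what a row does not reach only later rows make up. The controller multiplies each number of a shift by 15 cm and each number of a turn by 360 degrees. A row lasts 1/12 s, in which the tool goes at most 41.7 mm and 7.16 degrees, less where a joint would pass 70% of its speed; a pose out of reach is approached as far as the arm can. A call with a number of a shift or a turn outside -1 to 1 is refused whole. A call with a gripper value outside its range is refused whole. The fingers move at their own pace and stop on an object; the grip force is fixed at half the most. Time passes only in rows, so rows that repeat a pose let the fingers close, or fill a call up. It gives the time, the measured TCP pose, the force, the opening and the grip force at its end, in the units of the state.
- telemetry.read_state(): the state, without advancing time (a new reading comes with each control period).
- capture(name): name is "scene" or "top" or "wrist"; returns the picture (400x640x3 uint8, red, green, blue); there is no depth.
- camera_info(name): a dict with "mtx" (3x3 intrinsics, pixels), "cam_to_world" (4x4, takes a point from camera to world coordinates); the wrist camera has in their place "T_tool_cam" (4x4, takes a point from camera to tool coordinates, whose origin is the TCP and whose axes are the flange's). Camera axes: x right, y down, z forward; pixel columns grow to the right and rows downward; lengths in m; the calibration is good to about 2 mm. A picture is of the moment at which its call begins: read the wrist's pose just before it. camera_info takes no time and is no camera call.
- job.hand_in(): hands the job in; it is judged then, once.
The state is a dict: "time_s": time; "joint_positions": joint angles; "qvel": joint speeds; "tau": joint torques, N m; "position": TCP position; "tcp_rot": TCP orientation; "force": force on the tool from outside, world axes, zero at the start; "moment": the same for the moment, N m; "opening": opening from 0.0 (shut) to 1.0 (fully open); "grasp_force": force on a finger pad.
Only numpy, scipy, OpenCV 4.12 (cv2) and the standard library are available. Lean on these libraries where they do the work, as an engineer would, in place of code of your own. Each camera call takes 0.05 s, during which the arm holds its last target. There are 200 camera calls.

TASK

Pick up the little aluminium bench pan by its wooden handle, carry it to the open scrap bin and tip its lip down to about 45 degrees over the bin until the old heel pieces have all slid out into it. Then bring the pan level again and set it down flat on its rubber mat. Do not spill or drop anything, and leave the other things on the bench where they are.

Things in the scene. Friction and masses are not known exactly. Their poses are not given: they have to be found in the camera images.
- pan: Loose open-fronted bench pan (small dustpan), sheet aluminium, wooden handle, 0.2 kg, lying flat on the mat. Origin under the middle of its floor; x to the open lip, y to its left, z up. Floor 170 x 170 x 3 mm; back wall at x = -85 mm, 45 mm high; side walls 3 mm thick, falling from 45 mm at the back to 12 mm at the lip (x = +85 mm), which has no wall. The handle is behind the back wall.
- pan_grip (a point): Where to hold the pan: middle of its straight, level handle, at x = -145 mm, y = 0, z = 31 mm in the pan's frame; same axes as the pan. The handle is 120 mm long (x = -85 to -205 mm), 22 mm wide (y), 26 mm high (z = 18 to 44 mm above the mat).
- pan_lip (a point): Middle of the pan's front lip, at floor underside level: x = +85 mm, y = 0, z = 0 in the pan's frame. The lip is 170 mm wide.
- bin: Open scrap bin of grey plastic, fixed to the bench, 240 mm (x) x 220 mm (y) x 100 mm high, walls and floor 5 mm, empty. Origin under its centre, z up. It stands to the left or to the right of the mat (a shoe stands on the other side).
- mat: Thin black rubber mat, fixed on the bench, 310 mm (x) x 220 mm (y) x 4 mm. Origin under its centre, x roughly away from the robot. The pan starts on it with its lip away from the robot.
- lift_a: Worn black rubber heel lift, a D-shaped plate 64 x 58 x 8 mm, 30 g, loose, flat on the pan's floor. Origin at the centre of its underside.
- lift_b: A second worn heel lift, the same as the first.
- heel_block: Old stacked-leather heel, a brown D-shaped block 70 x 62 x 25 mm, 70 g, loose, flat on the pan's floor at the back. Origin at the centre of its underside. The three pieces stay put in a level pan, begin to slide at a tilt of 25 to 36 degrees depending on friction, and all slide out at 45 degrees.
- shoe: Bystander: loose black leather shoe, about 270 x 92 x 97 mm, on the other side of the mat from the bin. Origin under its middle. Not to be moved.
- hammer: Bystander: loose hammer, 250 mm long, lying beyond the mat. Origin under its middle.
- polish_tin: Bystander: loose flat round polish tin, 77 mm across, 27 mm high, beyond the mat. Origin under its centre.
- glue_bottle: Bystander: loose white bottle, 62 mm across, 150 mm tall, beyond the mat. Origin under its centre.
- shoe_last: Bystander: loose wooden shoe last, about 249 x 86 x 101 mm, near the robot on its right. Origin under its middle.
- tip_jar: Bystander: loose closed jar, 72 mm across, 75 mm tall, near the robot on its left. Origin under its centre.
Not all that is in view belongs to the job. What is shaped like the lift_a but orange or white is not meant.

How it is judged:
By the outcome, as a careful person would: the job done as asked, in the order asked, and still so for the second after the job is handed in, with the robot touching nothing.
It also fails if it takes over 54 s, if anything falls off the work surface, if the arm or the gripper's body presses on something with over 40 N, if the wrist force passes 120 N, or if a joint passes its speed limit or range.

## Working session

There is one attempt and no reset: what is moved stays moved. The work goes in short steps, Python scripts to look and compute and a tool call to move; the robot and the scene stay as the last step left them, time stands still between calls to the robot, and variables do not carry over. Pictures are saved under pics/ and viewed, at most 10 in all, crops included, and the job is handed in when it is done.

Besides the shell and the picture viewer there is one more tool, called after "Emit:" as name(argument=value, ...) on one line, values as JSON. carry_out: Moves the arm, as the interface text tells. Its arguments: {"type":"object","properties":{"deltas":{"type":"array","items":{"type":"array","items":{"type":"array","items":{"type":"number"}}}}},"required":["deltas"]}

```bash
mkdir -p pics; python3 - <<'E'
from rig import telemetry, capture, camera_info, job, bot
import cv2
s=telemetry.read_state()
for k in s: print(k,s[k])
for n in ("scene","top"):
    cv2.imwrite(f"pics/{n}0.png",capture(n)[:,:,::-1]); c=camera_info(n); print(c)
print(camera_info("wrist"), bot.tcp_to_grasp,[a for a in dir(bot) if a[0]!='_'])
E
```

```text
time_s 0.0
joint_positions [ 6.68933057e+01  3.02776399e+01  8.21556243e+01 -1.26580686e-03
  6.76875819e+01 -1.02284461e+01]
qvel [ 0.0952879  -0.01619637 -0.00382378 -0.00877135  0.04931982 -0.02422949]
tau [ 8.03154344e-04 -4.40046215e+01 -1.76588255e+01  6.35452475e-02
  5.82478114e-02 -1.56169849e-04]
position [0.13900365 0.60861058 0.22159007]
tcp_rot [[-9.74847610e-01  2.22871002e-01 -8.08929912e-04]
 [ 2.22872188e-01  9.74845728e-01 -1.94797545e-03]
 [ 3.54434630e-04 -2.07926719e-03 -9.99997776e-01]]
force [ 0.01104202  0.33781473 -1.2307168 ]
moment [ 0.027444   -0.01201284 -0.03293982]
grasp_force 0.0
opening 0.997662379563045
{'mtx': array([[457.04632943,   0.        , 322.36052238],
       [  0.        , 457.04632943, 193.94852112],
       [  0.        ,   0.        ,   1.        ]]), 'cam_to_world': array([[ 0.69385231,  0.43218107, -0.57601084,  1.21716862],
       [ 0.72007902, -0.42464611,  0.54878218, -0.67793692],
       [-0.00742749, -0.79554711, -0.60584621,  0.80866158],
       [ 0.        ,  0.        ,  0.        ,  1.        ]])}
{'mtx': array([[418.41951618, 
[... 254 characters left out ...]
1,  0.01626098],
       [ 0.01878973, -0.10436159, -0.99436191,  1.25166855],
       [ 0.        ,  0.        ,  0.        ,  1.        ]])}
{'mtx': array([[355.99564089,   0.        , 317.13017376],
       [  0.        , 355.99564089, 194.17903243],
       [  0.        ,   0.        ,   1.        ]]), 'T_tool_cam': array([[-5.80155854e-04, -9.66132054e-01, -2.58047511e-01,
         7.17807323e-02],
       [ 9.99999684e-01, -7.00847116e-04,  3.75726135e-04,
         1.08285559e-03],
       [-5.43852916e-04, -2.58047211e-01,  9.66132155e-01,
        -1.62647362e-01],
       [ 0.00000000e+00,  0.00000000e+00,  0.00000000e+00,
         1.00000000e+00]])} 0.0187 ['PlanningError', 'tcp_to_grasp']
```

View pics/top0.png

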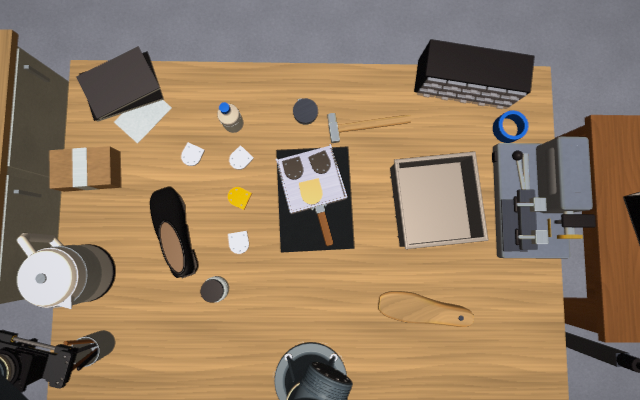

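View pics/scene0.png

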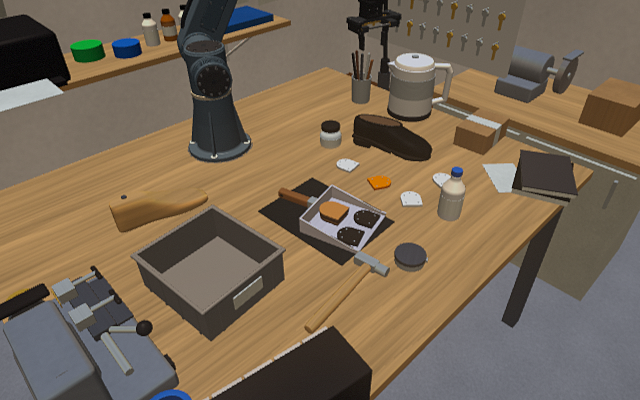

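The top picture shows the pan on the black mat at about (312,180), its brown handle from (320,208) to (328,245), and the bin at (440,200), to the right. The shoe is at (172,230). The orange and white D-pieces at (238,198), (240,158), (191,153) and (238,242) are decoys outside the pan. The pieces meant are the two dark lifts at (293,168) and (319,162) and the block at (311,190), all in the pan. I'll confirm this in an enlarged crop.

```bash
python3 - <<'E'
import cv2
a=cv2.imread("pics/top0.png")[135:265,265:500]
b=cv2.resize(a[:, :100],None,fx=4.6,fy=4.6,interpolation=cv2.INTER_CUBIC)
cv2.imwrite("pics/c1.png",b)
b=cv2.resize(a[:,115:],None,fx=4,fy=4,interpolation=cv2.INTER_CUBIC);cv2.imwrite("pics/c2.png",b)
E
```

```text
(no output)
```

View pics/c1.png

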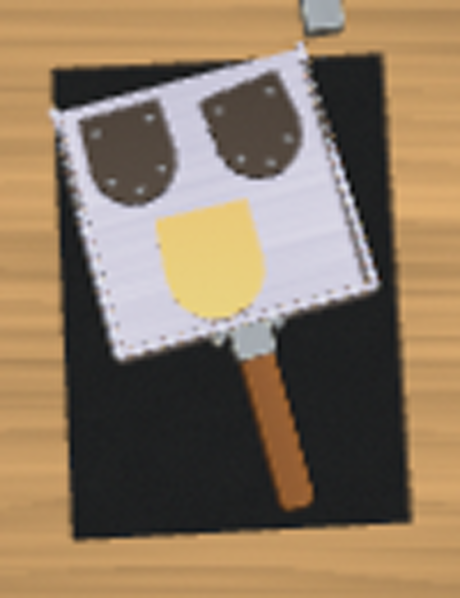

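View pics/c2.png

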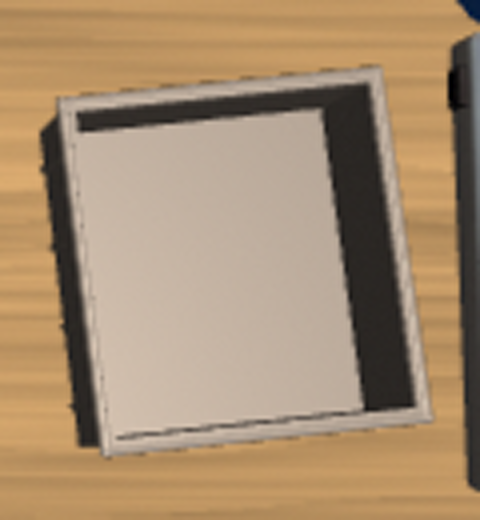

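The crop confirms two black studded lifts and the tan-topped block lying inside the pan, so those are the ones meant. Next I'll compute the poses.

```bash
cat > h.py <<'E'
import numpy as np
from rig import camera_info
def ray(n,u,v,z):
    c=camera_info(n);T=c["cam_to_world"];d=T[:3,:3]@np.linalg.solve(c["mtx"],[u,v,1]);o=T[:3,3]
    return o+d*(z-o[2])/d[2]
E
python3 - <<'E'
from h import *
np.set_printoptions(precision=4,suppress=True)
def P(px,z,o,s): return [ray("top",o[0]+a/s,o[1]+b/s,z) for a,b in px]
m=P([(52,70),(383,55),(410,521),(75,539)],.004,(265,135),4.6); print("mat",np.array(m),np.mean(m,0))
l=P([(52,115),(303,48)],.016,(265,135),4.6); b=P([(378,288),(118,360)],.049,(265,135),4.6)
print("lip",l,np.mean(l,0),"back",b,np.mean(b,0))
d=np.mean(l,0)-np.mean(b,0);print("yaw",np.degrees(np.arctan2(d[1],d[0])),np.linalg.norm(d[:2]), np.degrees([np.arctan2(*(b[i]-l[j])[[0,1]]) for i,j in((0,1),(1,0))]))
w=l[0]-l[1];print("yaw lip",np.degrees(np.arctan2(-w[0],w[1])),np.linalg.norm(w[:2]))
w=b[1]-b[0];print("yaw back",np.degrees(np.arctan2(-w[0],w[1])),np.linalg.norm(w[:2]))
h=P([(298,508),(258,360)],.045,(265,135),4.6);print("handle",h);d=h[1]-h[0];print(np.degrees(np.arctan2(d[1],d[0])))
r=P([(58,98),(380,68),(432,420),(105,456)],.1,(380,135),4.);print("bin",np.array(r),np.mean(r,0))
for n,u,v,z in(("hammerhead",335,127,.02),("hamhandle end",410,121,.02),("last",380,297,.05),("last",472,318,.05),("tin",305,111,.027),("shelf",418,95,.0),("vise",500,147,.1),("vise",497,255,.1),("lever",517,155,.2)):print(n,ray("top",u,v,z))
E
```

```text
mat [[ 0.6693  0.1068  0.004 ]
 [ 0.6818 -0.1118  0.004 ]
 [ 0.3752 -0.1285  0.004 ]
 [ 0.3624  0.0873  0.004 ]] [ 0.5222 -0.0116  0.004 ]
lip [array([0.6367, 0.1055, 0.016 ]), array([ 0.683 , -0.0581,  0.016 ])] [0.6598 0.0237 0.016 ] back [array([ 0.5213, -0.1037,  0.049 ]), array([0.4745, 0.0594, 0.049 ])] [ 0.4979 -0.0221  0.049 ]
yaw 15.803717993407508 0.16830192018677548 [-105.752  -105.8553]
yaw lip 15.805322408174513 0.16997801250052944
yaw back 15.993917091713106 0.16967561087263794
handle [array([ 0.3831, -0.0538,  0.045 ]), array([ 0.4755, -0.0284,  0.045 ])]
15.361447804933333
bin [[ 0.6242 -0.2319  0.1   ]
 [ 0.6481 -0.4604  0.1   ]
 [ 0.4008 -0.4881  0.1   ]
 [ 0.3747 -0.2608  0.1   ]] [ 0.512  -0.3603  0.1   ]
hammerhead [ 0.7389 -0.0702  0.02  ]
hamhandle end [ 0.7603 -0.2981  0.02  ]
last [ 0.2389 -0.196   0.05  ]
last [ 0.1817 -0.4562  0.05  ]
tin [0.7852 0.0208 0.027 ]
shelf [ 0.8496 -0.3296  0.    ]
vise [ 0.6633 -0.5322  0.1   ]
vise [ 0.3598 -0.5116  0.1   ]
lever [ 0.6183 -0.528   0.2   ]
```

Emit:
carry_out(deltas=[[[-0.1, -0.04, 0, 0, 0, 0, -1], [-0.2, -0.08, 0, 0, 0, 0, -1], [-0.3, -0.12, 0, 0, 0, 0, -1], [-0.4, -0.16, 0, 0, 0, 0, -1], [-0.5, -0.2, 0, 0, 0, 0, -1], [-0.6, -0.24, 0, 0, 0, 0, -1], [-0.7, -0.28, 0, 0, 0, 0, -1], [-0.8, -0.32, 0, 0, 0, 0, -1], [-0.9, -0.36, 0, 0, 0, 0, -1], [-1, -0.4, 0, 0, 0, 0, -1]]])

```text
time_s: 0.93
position: [0.2725, 0.5165, 0.2221]
tcp_rot: [[-0.975, 0.223, -0.001], [0.223, 0.975, -0.001], [0.001, -0.001, -1.0]]
force: [-0.2, 0.3, -1.4]
opening: 1.0
grasp_force: 0.0
```

Emit:
carry_out(deltas=[[[-0.1, -0.1, 0, 0, 0, 0, -1], [-0.2, -0.2, 0, 0, 0, 0, -1], [-0.3, -0.3, 0, 0, 0, 0, -1], [-0.4, -0.4, 0, 0, 0, 0, -1], [-0.5, -0.5, 0, 0, 0, 0, -1], [-0.6, -0.6, 0, 0, 0, 0, -1], [-0.7, -0.7, 0, 0, 0, 0, -1], [-0.8, -0.8, 0, 0, 0, 0, -1], [-0.9, -0.9, 0, 0, 0, 0, -1], [-1, -1, 0, 0, 0, 0, -1]]])

```text
time_s: 1.77
position: [0.3851, 0.3366, 0.2223]
tcp_rot: [[-0.975, 0.223, -0.001], [0.223, 0.975, -0.0], [0.001, -0.001, -1.0]]
force: [-0.3, 0.6, -0.1]
opening: 1.001
grasp_force: 0.0
```

Emit:
carry_out(deltas=[[[-0.08, -0.1, 0, 0, 0, 0, -1], [-0.16, -0.2, 0, 0, 0, 0, -1], [-0.24, -0.3, 0, 0, 0, 0, -1], [-0.32, -0.4, 0, 0, 0, 0, -1], [-0.4, -0.5, 0, 0, 0, 0, -1], [-0.48, -0.6, 0, 0, 0, 0, -1], [-0.56, -0.7, 0, 0, 0, 0, -1], [-0.64, -0.8, 0, 0, 0, 0, -1], [-0.72, -0.9, 0, 0, 0, 0, -1], [-0.8, -1, 0, 0, 0, 0, -1]]])

```text
time_s: 2.6
position: [0.4685, 0.1638, 0.2223]
tcp_rot: [[-0.975, 0.223, -0.001], [0.223, 0.975, -0.0], [0.001, -0.0, -1.0]]
force: [0.0, -0.9, -0.2]
opening: 1.002
grasp_force: 0.0
```

Emit:
carry_out(deltas=[[[-0.02, -0.1, 0, 0, 0, -0.008, -1], [-0.04, -0.2, 0, 0, 0, -0.016, -1], [-0.06, -0.3, 0, 0, 0, -0.024, -1], [-0.08, -0.4, 0, 0, 0, -0.032, -1], [-0.1, -0.5, 0, 0, 0, -0.04, -1], [-0.12, -0.6, 0, 0, 0, -0.048, -1], [-0.14, -0.7, 0, 0, 0, -0.056, -1], [-0.16, -0.8, 0, 0, 0, -0.064, -1], [-0.17, -0.9, 0, 0, 0, -0.072, -1], [-0.173, -1, 0, 0, 0, -0.08, -1]]])

```text
time_s: 3.43
position: [0.4601, 0.0119, 0.2223]
tcp_rot: [[-0.961, -0.277, -0.0], [-0.277, 0.961, 0.0], [0.0, 0.0, -1.0]]
force: [0.5, 0.4, 0.2]
opening: 0.999
grasp_force: 0.0
```

Emit:
carry_out(deltas=[[[0.02, -0.03, 0.07, 0, 0, 0, -1], [0.04, -0.06, 0.15, 0, 0, 0, -1], [0.06, -0.1, 0.23, 0, 0, 0, -1], [0.08, -0.14, 0.31, 0, 0, 0, -1], [0.1, -0.18, 0.4, 0, 0, 0, -1], [0.12, -0.22, 0.49, 0, 0, 0, -1], [0.14, -0.25, 0.57, 0, 0, 0, -1], [0.16, -0.28, 0.64, 0, 0, 0, -1], [0.16, -0.29, 0.67, 0, 0, 0, -1], [0.16, -0.29, 0.67, 0, 0, 0, -1]]])

```text
time_s: 4.27
position: [0.4485, -0.0358, 0.1211]
tcp_rot: [[-0.962, -0.273, -0.002], [-0.273, 0.962, 0.001], [0.002, 0.001, -1.0]]
force: [-0.0, -0.1, -0.8]
opening: 1.0
grasp_force: 0.0
```

```bash
python3 - <<'E'
from rig import *
import cv2
s=telemetry.read_state();print(s["position"],s["joint_positions"])
cv2.imwrite("pics/w1.png",capture("wrist")[:,:,::-1])
E
```

```text
[ 0.4485395  -0.03580853  0.12110841] [-1.88465677e+01  2.70686196e+01  1.12182794e+02  1.49708122e-03
  4.08898225e+01 -1.24718115e+02]
```

View pics/w1.png

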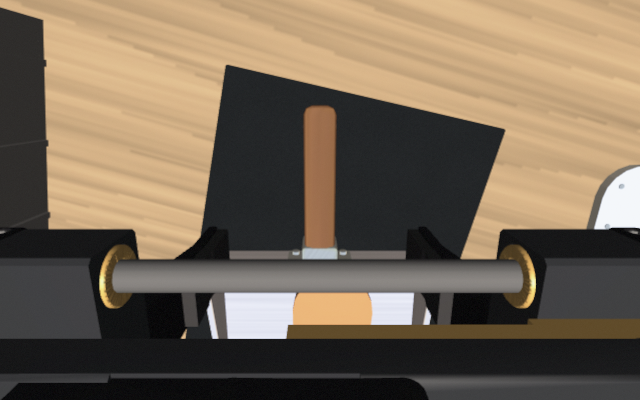

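The handle runs straight up the wrist picture at column 320, centred between the fingers, with the ferrule at (320,253). It is well aligned, so I'll go down and grip.

Emit:
carry_out(deltas=[[[0, 0, 0.07, 0, 0, 0, -1], [0, 0, 0.15, 0, 0, 0, -1], [0, 0, 0.23, 0, 0, 0, -1], [0, 0, 0.31, 0, 0, 0, -1], [0, 0, 0.4, 0, 0, 0, -1], [0, 0, 0.49, 0, 0, 0, -1], [0, 0, 0.57, 0, 0, 0, -1], [0, 0, 0.64, 0, 0, 0, -1], [0, 0, 0.7, 0, 0, 0, -1], [0, 0, 0.7, 0, 0, 0, -1]]])

```text
time_s: 5.15
position: [0.4491, -0.0354, 0.0163]
tcp_rot: [[-0.962, -0.275, -0.001], [-0.275, 0.962, 0.0], [0.001, 0.001, -1.0]]
force: [-0.3, -0.2, -0.5]
opening: 1.0
grasp_force: 0.0
```

Emit:
carry_out(deltas=[[[0, 0, 0, 0, 0, 0, 0], [0, 0, 0, 0, 0, 0, 0.2], [0, 0, 0, 0, 0, 0, 0.4], [0, 0, 0, 0, 0, 0, 0.5], [0, 0, 0, 0, 0, 0, 0.6], [0, 0, 0, 0, 0, 0, 0.8], [0, 0, 0, 0, 0, 0, 1], [0, 0, 0, 0, 0, 0, 1], [0, 0, 0, 0, 0, 0, 1], [0, 0, 0, 0, 0, 0, 1]]])

```text
time_s: 5.98
position: [0.4491, -0.0357, 0.017]
tcp_rot: [[-0.962, -0.274, -0.0], [-0.274, 0.962, 0.0], [0.0, 0.0, -1.0]]
force: [0.2, 0.2, 0.3]
opening: 0.329
grasp_force: 0.0
```

Emit:
carry_out(deltas=[[[0, 0, 0, 0, 0, 0, 1], [0, 0, 0, 0, 0, 0, 1], [0, 0, 0, 0, 0, 0, 1], [0, 0, 0, 0, 0, 0, 1], [0, 0, 0, 0, 0, 0, 1], [0, 0, 0, 0, 0, 0, 1], [0, 0, 0, 0, 0, 0, 1], [0, 0, 0, 0, 0, 0, 1], [0, 0, 0, 0, 0, 0, 1], [0, 0, 0, 0, 0, 0, 1]]])

```text
time_s: 6.82
position: [0.4489, -0.0356, 0.017]
tcp_rot: [[-0.962, -0.274, -0.0], [-0.274, 0.962, 0.0], [0.0, 0.0, -1.0]]
force: [-1.0, 2.7, 0.9]
opening: 0.251
grasp_force: 30.0
```

Emit:
carry_out(deltas=[[[0, 0, -0.01, 0, 0, 0, 1], [0, 0, -0.03, 0, 0, 0, 1], [0, 0, -0.06, 0, 0, 0, 1], [0, 0, -0.1, 0, 0, 0, 1], [0, 0, -0.14, 0, 0, 0, 1], [0, 0, -0.18, 0, 0, 0, 1], [0, 0, -0.21, 0, 0, 0, 1], [0, 0, -0.23, 0, 0, 0, 1], [0, 0, -0.24, 0, 0, 0, 1], [0, 0, -0.24, 0, 0, 0, 1]]])

```text
time_s: 7.65
position: [0.4494, -0.0358, 0.0535]
tcp_rot: [[-0.962, -0.274, 0.001], [-0.274, 0.962, -0.0], [-0.001, -0.0, -1.0]]
force: [-0.7, 0.7, -2.9]
opening: 0.247
grasp_force: 30.0
```

```bash
python3 - <<'E'
from rig import *
import cv2,numpy as np
s=telemetry.read_state();print(s["position"],s["moment"],s["force"],s["joint_positions"])
a=capture("scene")[:,:,::-1][130:300,220:460];b=capture("wrist")[:,:,::-1]
a=cv2.resize(a,(565,400),interpolation=cv2.INTER_CUBIC);cv2.imwrite("pics/l1.png",a);cv2.imwrite("pics/l1w.png",b)
E
```

```text
[ 0.44938151 -0.0357889   0.05350274] [-0.03825391  0.35658839 -0.02036833] [-0.71002255  0.69328015 -2.90280329] [-1.88072011e+01  3.51515449e+01  1.14690450e+02 -1.63782919e-03
  3.01089369e+01 -1.24727366e+02]
```

View pics/l1.png

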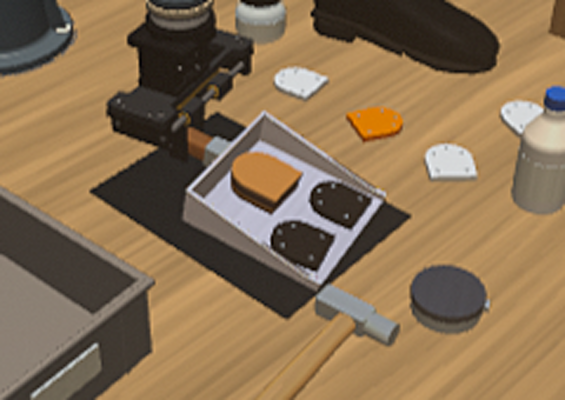

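The pan is off the mat with all three pieces in it; the lip corners sit at about (385,196) and (318,285) in the crop. I'll check it for sag numerically.

```bash
cat >> h.py <<'E'
def proj(n,p):
    c=camera_info(n);q=np.linalg.inv(c["cam_to_world"])@np.append(p,1);q=c["mtx"]@q[:3];return q[:2]/q[2]
E
python3 - <<'E'
from h import *
from scipy.spatial.transform import Rotation as R
g=np.array([.4494,-.0358,.0535+.0187])
for sag in (0,2,4,8):
    M=(R.from_euler('z',15.9,degrees=True)*R.from_euler('y',sag,degrees=True)).as_matrix()
    o=[]
    for p in ((.085,.085,.012),(.085,-.085,.0),(-.085,.085,.045),(-.085,-.085,.045)):
        o+=[((proj("scene",g+M@(np.array(p)-[-.135,0,.031]))-[220,130])*2.354).round(0)]
    print(sag,*o)
E
```

```text
0 [389. 166.] [321. 263.] [259. 100.] [181. 179.]
2 [388. 171.] [320. 268.] [259. 101.] [181. 180.]
4 [387. 176.] [318. 273.] [259. 103.] [182. 181.]
8 [383. 185.] [315. 282.] [260. 105.] [182. 184.]
```

```bash
python3 - <<'E'
from h import *
from scipy.optimize import least_squares
from scipy.spatial.transform import Rotation as R
f=lambda p:(proj("scene",p)-[220,130])*2.354
for p in ((.6693,.1068,.004),(.6818,-.1118,.004),(.3752,-.1285,.004)):print(f(p).round())
import cv2
a=cv2.imread("pics/scene0.png")[130:300,220:460];cv2.imwrite("pics/s0c.png",cv2.resize(a,(565,400),interpolation=cv2.INTER_CUBIC))
M=R.from_euler('z',15.9,degrees=True).as_matrix()
for p in ((.085,.085,.012),(.085,-.085,.0),(-.085,.085,.045),(-.085,-.085,.045)):print(f(np.array([.579,.001,.004])+M@p).round())
E
```

```text
[407. 212.]
[282. 314.]
[ 87. 187.]
[386. 191.]
[319. 289.]
[258. 126.]
[182. 205.]
```

View pics/s0c.png

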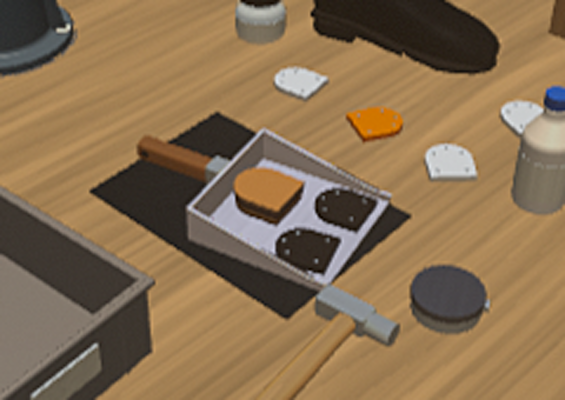

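Compared with the rest picture, the back walls rose about 18 px but the lip corners at (385,195) stayed put. So the pan has turned roughly 8 degrees, lip down, in the grip. I'll set it back down and take the handle closer to the pan, using the wrist camera to measure turning in the grip.

Emit:
carry_out(deltas=[[[0, 0, 0.02, 0, 0, 0, 1], [0, 0, 0.05, 0, 0, 0, 1], [0, 0, 0.08, 0, 0, 0, 1], [0, 0, 0.12, 0, 0, 0, 1], [0, 0, 0.16, 0, 0, 0, 1], [0, 0, 0.19, 0, 0, 0, 1], [0, 0, 0.22, 0, 0, 0, 1], [0, 0, 0.24, 0, 0, 0, 1], [0, 0, 0.24, 0, 0, 0, 1], [0, 0, 0.24, 0, 0, 0, 1]]])

```text
time_s: 8.58
position: [0.4489, -0.0357, 0.0169]
tcp_rot: [[-0.962, -0.274, -0.001], [-0.274, 0.962, 0.0], [0.001, 0.0, -1.0]]
force: [-1.2, 0.6, 0.9]
opening: 0.247
grasp_force: 30.0
```

```bash
cat >> h.py <<'E'
import cv2
def sag(a,b,out=None):
    """handle-end row/col in wrist images a,b and flow of pan features"""
    r=[]
    for im in (a,b):
        h=cv2.cvtColor(im,cv2.COLOR_BGR2HSV);m=((h[:,:,0]<16)&(h[:,:,1]>100)&(h[:,:,2]>60)).astype('uint8')
        m[:,:285]=0;m[:,360:]=0;m[240:]=0
        ys,xs=np.where(cv2.morphologyEx(m,cv2.MORPH_OPEN,np.ones((5,5))));r.append((ys.min() if len(ys) else None,len(ys)))
    g=[cv2.cvtColor(i,cv2.COLOR_BGR2GRAY) for i in (a,b)]
    mk=np.zeros_like(g[0]);mk[236:262,230:410]=255;mk[290:322,225:410]=255
    p=cv2.goodFeaturesToTrack(g[0],40,.02,4,mask=mk)
    q,st,e=cv2.calcOpticalFlowPyrLK(g[0],g[1],p,None)
    d=(q-p)[st==1];pp=p[st==1]
    up=pp[:,1]<270
    return r,"wall flow",np.median(d[up],0),up.sum(),"floor flow",np.median(d[~up],0),(~up).sum()
E
python3 - <<'E'
from h import *
from rig import *
s=telemetry.read_state();print(s["position"],s["moment"],s["force"])
b=capture("wrist")[:,:,::-1].copy();cv2.imwrite("pics/d1w.png",b)
print(sag(b,cv2.imread("pics/l1w.png")))
cv2.imwrite("pics/cmp.png",np.hstack([x[60:360,160:480] for x in (b,cv2.imread("pics/l1w.png"))]))
E
```

```text
[ 0.44891525 -0.03567974  0.01690676] [-0.0816286   0.49178144 -0.00620444] [-1.17531109  0.59633289  0.86413196]
([(np.int64(106), 7328), (np.int64(108), 7524)], 'wall flow', array([0.0072937 , 0.59007263], dtype=float32), np.int64(18), 'floor flow', array([ 0.00067139, -0.26210022], dtype=float32), np.int64(22))
```

View pics/cmp.png

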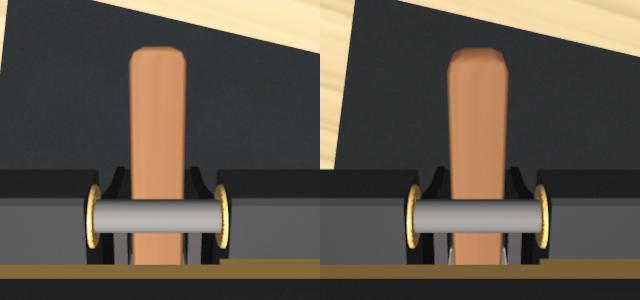

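Emit:
carry_out(deltas=[[[0, 0, 0, 0, 0, 0, 0], [0, 0, 0, 0, 0, 0, 0], [0, 0, 0, 0, 0, 0, 0], [0, 0, 0, 0, 0, 0, 0], [0, 0, 0, 0, 0, 0, 0], [0, 0, 0, 0, 0, 0, 0], [0, 0, 0, 0, 0, 0, 0], [-0.02, 0, 0, 0, 0, 0, 0], [-0.04, 0, 0, 0, 0, 0, 0], [-0.07, 0, 0.01, 0, 0, 0, 0]]])

```text
time_s: 9.47
position: [0.4596, -0.0328, 0.0157]
tcp_rot: [[-0.962, -0.274, 0.0], [-0.274, 0.962, -0.0], [-0.0, -0.0, -1.0]]
force: [0.3, 0.2, 0.3]
opening: 0.501
grasp_force: 0.0
```

Emit:
carry_out(deltas=[[[-0.03, 0, 0, 0, 0, 0, 0], [-0.06, 0, 0, 0, 0, 0, 0], [-0.09, 0, 0, 0, 0, 0, 0], [-0.12, 0, 0, 0, 0, 0, 0], [-0.14, 0, 0, 0, 0, 0, 0], [-0.16, 0, 0, 0, 0, 0, 0], [-0.17, 0, 0, 0, 0, 0, 0], [-0.18, 0, 0, 0, 0, 0, 0], [-0.19, 0, 0, 0, 0, 0, 0], [-0.19, 0, 0, 0, 0, 0, 0]]])

```text
time_s: 10.3
position: [0.4869, -0.025, 0.0156]
tcp_rot: [[-0.962, -0.274, 0.0], [-0.274, 0.962, -0.0], [-0.0, -0.0, -1.0]]
force: [-0.3, 0.8, 0.3]
opening: 0.495
grasp_force: 0.0
```

```bash
python3 - <<'E'
from h import *
from rig import *
s=telemetry.read_state();print(s["position"],s["moment"],s["force"],s["opening"])
b=capture("wrist")[:,:,::-1].copy();cv2.imwrite("pics/d2w.png",b)
t=capture("top")[:,:,::-1].copy();cv2.imwrite("pics/t2.png",t)
c=capture("scene")[:,:,::-1].copy();cv2.imwrite("pics/s2.png",c)
# shift of the pan front in the scene view vs start
a=cv2.imread("pics/scene0.png")
r=cv2.matchTemplate(c,a[185:250,330:384],cv2.TM_CCOEFF_NORMED);print(cv2.minMaxLoc(r))
E
```

```text
[ 0.48692562 -0.02503264  0.01557301] [0.043216   0.03718924 0.02590322] [-0.29146163  0.83473108  0.29630696] 0.4947182304643626
(-0.30844801664352417, 0.9687719941139221, (178, 212), (330, 185))
```

Emit:
carry_out(deltas=[[[-0.01, 0, 0, 0, 0, 0, 0], [-0.015, 0, 0, 0, 0, 0, 0], [-0.02, 0, 0, 0, 0, 0, 0], [-0.02, 0, 0, 0, 0, 0, 0.5], [-0.02, 0, 0, 0, 0, 0, 1], [-0.02, 0, 0, 0, 0, 0, 1], [-0.02, 0, 0, 0, 0, 0, 1], [-0.02, 0, 0, 0, 0, 0, 1], [-0.02, 0, 0, 0, 0, 0, 1], [-0.02, 0, 0, 0, 0, 0, 1]]])

```text
time_s: 11.28
position: [0.4895, -0.0241, 0.0155]
tcp_rot: [[-0.962, -0.275, -0.0], [-0.275, 0.962, 0.0], [0.0, 0.0, -1.0]]
force: [-1.3, -1.5, -0.9]
opening: 0.248
grasp_force: 30.0
```

```bash
python3 - <<'E'
from h import *
from rig import *
s=telemetry.read_state();print(s["position"],s["moment"],s["force"],s["opening"],s["grasp_force"])
cv2.imwrite("pics/d3w.png",capture("wrist")[:,:,::-1])
c=capture("scene")[:,:,::-1].copy();cv2.imwrite("pics/s3.png",c)
a=cv2.imread("pics/scene0.png")
r=cv2.matchTemplate(c,a[185:250,330:384],cv2.TM_CCOEFF_NORMED);print(cv2.minMaxLoc(r))
E
```

```text
[ 0.48948968 -0.02414054  0.01549286] [-0.11569479  0.25383419  0.00970623] [-1.26714392 -1.54706188 -0.86246991] 0.24791982798065124 30.018035020839307
(-0.30840277671813965, 0.9749984741210938, (178, 212), (330, 185))
```

Emit:
carry_out(deltas=[[[0, 0, -0.01, 0, 0, 0, 1], [0, 0, -0.03, 0, 0, 0, 1], [0, 0, -0.06, 0, 0, 0, 1], [0, 0, -0.1, 0, 0, 0, 1], [0, 0, -0.14, 0, 0, 0, 1], [0, 0, -0.18, 0, 0, 0, 1], [0, 0, -0.21, 0, 0, 0, 1], [0, 0, -0.23, 0, 0, 0, 1], [0, 0, -0.24, 0, 0, 0, 1], [0, 0, -0.24, 0, 0, 0, 1]]])

```text
time_s: 12.22
position: [0.4898, -0.0243, 0.052]
tcp_rot: [[-0.962, -0.274, 0.001], [-0.274, 0.962, -0.0], [-0.001, -0.0, -1.0]]
force: [0.3, 0.6, -3.3]
opening: 0.247
grasp_force: 30.9
```

```bash
cat >> h.py <<'E'
def wid(im,rows):
    h=cv2.cvtColor(im,cv2.COLOR_BGR2HSV);m=((h[:,:,0]<16)&(h[:,:,1]>90)&(h[:,:,2]>60))
    return [int(m[r,270:370].sum()) for r in rows], [r for r in range(400) if m[r,270:370].sum()>15][:1]
E
python3 - <<'E'
from h import *
from rig import *
s=telemetry.read_state();print(s["position"],s["moment"],s["force"],s["opening"],s["grasp_force"])
w=capture("wrist")[:,:,::-1].copy();cv2.imwrite("pics/l3w.png",w)
for f in ("d1w","l1w","d3w","l3w"):print(f,wid(cv2.imread(f"pics/{f}.png"),range(20,240,20)))
c=capture("scene")[:,:,::-1].copy();cv2.imwrite("pics/s3l.png",c)
a=cv2.imread("pics/scene0.png")
for y,x,h,wd in((205,345,40,40),(192,358,25,30),(225,330,25,30),(185,310,30,35)):  # lip parts, lifts
    r=cv2.matchTemplate(c,a[y:y+h,x:x+wd],cv2.TM_CCOEFF_NORMED);_,v,_,p=cv2.minMaxLoc(r);print((x,y),p[0]-x,p[1]-y,round(v,2))
E
```

```text
[ 0.48980979 -0.02428472  0.05202779] [-0.05254934  0.18656495 -0.03900546] [ 0.33644886  0.61278826 -3.30928543] 0.2468233531288971 30.87695015128702
d1w ([0, 0, 0, 0, 0, 56, 57, 57, 56, 55, 55], [106])
l1w ([0, 0, 0, 0, 0, 55, 62, 60, 59, 57, 56], [108])
d3w ([63, 63, 61, 61, 60, 59, 58, 57, 57, 56, 55], [0])
l3w ([63, 63, 61, 61, 61, 59, 59, 57, 57, 57, 55], [0])
(345, 205) 1 -10 0.87
(358, 192) 0 -10 0.81
(330, 225) 0 -10 0.99
(310, 185) 0 -10 0.83
```

The pan now stays level in the grip: all pan patches rose 10 px, against 10.6 expected. Next I'll raise it, then swing it toward the bin.

Emit:
carry_out(deltas=[[[0, 0, -0.03, 0, 0, 0, 1], [0, 0, -0.1, 0, 0, 0, 1], [0, 0, -0.2, 0, 0, 0, 1], [0, 0, -0.32, 0, 0, 0, 1], [0, 0, -0.45, 0, 0, 0, 1], [0, 0, -0.58, 0, 0, 0, 1], [0, 0, -0.7, 0, 0, 0, 1], [0, 0, -0.8, 0, 0, 0, 1], [0, 0, -0.88, 0, 0, 0, 1], [0, 0, -0.92, 0, 0, 0, 1]]])

```text
time_s: 13.15
position: [0.4899, -0.0243, 0.191]
tcp_rot: [[-0.962, -0.274, 0.002], [-0.274, 0.962, -0.001], [-0.002, -0.001, -1.0]]
force: [-0.1, 0.7, -3.2]
opening: 0.248
grasp_force: 30.8
```

Emit:
carry_out(deltas=[[[0.01, -0.02, 0, 0, 0, 0.003, 1], [0.02, -0.06, 0, 0, 0, 0.009, 1], [0.04, -0.12, 0, 0, 0, 0.018, 1], [0.06, -0.2, 0, 0, 0, 0.029, 1], [0.09, -0.29, 0, 0, 0, 0.041, 1], [0.12, -0.38, 0, 0, 0, 0.053, 1], [0.15, -0.47, 0, 0, 0, 0.065, 1], [0.18, -0.55, 0, 0, 0, 0.076, 1], [0.2, -0.6, 0, 0, 0, 0.085, 1], [0.21, -0.63, 0, 0, 0, 0.092, 1]]])

```text
time_s: 13.98
position: [0.4842, -0.1247, 0.1883]
tcp_rot: [[-0.954, 0.3, -0.002], [0.3, 0.954, 0.001], [0.003, 0.0, -1.0]]
force: [0.2, -0.6, -4.1]
opening: 0.249
grasp_force: 30.6
```

```bash
python3 - <<'E'
from h import *
from rig import *
s=telemetry.read_state();print(s["position"],s["moment"],s["force"],s["opening"],s["joint_positions"])
w=capture("wrist")[:,:,::-1].copy();cv2.imwrite("pics/m1w.png",w)
for f in ("l3w","m1w"):print(f,wid(cv2.imread(f"pics/{f}.png"),range(20,240,20)))
E
```

```text
[ 0.48423953 -0.12473153  0.18826844] [ 0.05607714  0.18637236 -0.01219675] [ 0.19901672 -0.61237604 -4.08269365] 0.2493356486268792 [-2.72571322e+01  2.35312459e+01  1.01792654e+02 -2.45836022e-02
  5.48220312e+01 -9.97680222e+01]
l3w ([63, 63, 61, 61, 61, 59, 59, 57, 57, 57, 55], [0])
m1w ([63, 63, 62, 61, 60, 59, 58, 57, 57, 55, 55], [0])
```

Emit:
carry_out(deltas=[[[0, 0, 0, 0, 0, 0.003, 1], [0, 0, 0, 0, 0, 0.01, 1], [0, 0, 0, 0, 0, 0.02, 1], [0, 0, 0, 0, 0, 0.032, 1], [0, 0, 0, 0, 0, 0.045, 1], [0, 0, 0, 0, 0, 0.057, 1], [0, 0, 0, 0, 0, 0.069, 1], [0, 0, 0, 0, 0, 0.079, 1], [0, 0, 0, 0, 0, 0.087, 1], [0, 0, 0, 0, 0, 0.0915, 1]]])

```text
time_s: 14.87
position: [0.4846, -0.1228, 0.1889]
tcp_rot: [[-0.64, 0.769, -0.002], [0.769, 0.64, 0.001], [0.002, -0.0, -1.0]]
force: [-1.6, -0.2, -3.3]
opening: 0.249
grasp_force: 30.6
```

Emit:
carry_out(deltas=[[[0, 0, 0, 0, 0, 0.003, 1], [0, 0, 0, 0, 0, 0.01, 1], [0, 0, 0, 0, 0, 0.02, 1], [0, 0, 0, 0, 0, 0.032, 1], [0, 0, 0, 0, 0, 0.045, 1], [0, 0, 0, 0, 0, 0.057, 1], [0, 0, 0, 0, 0, 0.069, 1], [0, 0, 0, 0, 0, 0.079, 1], [0, 0, 0, 0, 0, 0.087, 1], [0, 0, 0, 0, 0, 0.0915, 1]]])

```text
time_s: 15.7
position: [0.4849, -0.1231, 0.1891]
tcp_rot: [[-0.119, 0.993, -0.001], [0.993, 0.119, 0.001], [0.001, -0.001, -1.0]]
force: [0.1, 0.3, -3.4]
opening: 0.254
grasp_force: 30.6
```

```bash
cat >> h.py <<'E'
from scipy.spatial.transform import Rotation as R
def pourpose(tilt,lip,head=-83.4):
    M=(R.from_euler('z',head,degrees=True)*R.from_euler('y',tilt,degrees=True)).as_matrix()
    p=np.array(lip)-M@np.array([.178,0,-.0115])
    return p,M@np.diag([-1,1,-1])   # tool x=-pan x, y=pan y, z=-pan z
def delta(p0,R0,p1,R1): return np.r_[R0.T@(p1-p0)/.15, np.degrees(R.from_matrix(R0.T@R1).as_rotvec())/360]
E
python3 - <<'E'
from h import *
from rig import *
np.set_printoptions(precision=3,suppress=True)
s=telemetry.read_state();print(s["position"],s["force"],s["joint_positions"])
cv2.imwrite("pics/t4.png",capture("top")[100:300,240:520,::-1].repeat(2,0).repeat(2,1))
P=(s["position"],s["tcp_rot"])
for t in (15,30,45):
    Q=pourpose(t,(.505,-.300,.135)); print(t,Q[0],delta(*P,*Q)); 
    for f in (.33,.67): print("  mid",delta(*P,*pourpose(t-15+15*f,(.505,-.300,.135))))
    P=Q
E
```

```text
[ 0.485 -0.123  0.189] [ 0.123  0.294 -3.418] [-27.081  23.439 101.777   0.037  54.84  -33.908]
15 [ 0.486 -0.132  0.192] [-0.06  -0.003 -0.02  -0.     0.042  0.001]
  mid [-0.011 -0.003  0.182 -0.     0.014  0.001]
  mid [-0.032 -0.003  0.078 -0.     0.028  0.001]
30 [ 0.488 -0.153  0.234] [-0.06   0.    -0.305 -0.     0.042  0.   ]
  mid [-0.011  0.    -0.102 -0.     0.014  0.   ]
  mid [-0.032  0.    -0.206 -0.     0.028  0.   ]
45 [ 0.491 -0.183  0.269] [-0.06   0.    -0.305 -0.     0.042  0.   ]
  mid [-0.011  0.    -0.102 -0.     0.014  0.   ]
  mid [-0.032  0.    -0.206 -0.     0.028  0.   ]
```

View pics/t4.png

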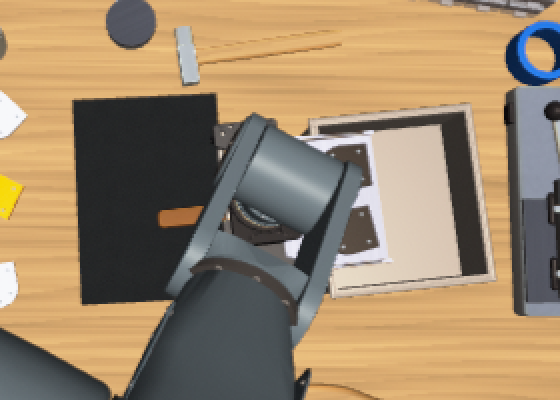

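The lip is over the bin, with crop corners (372,133) and (390,262) well inside the rim and the lifts still in the pan. Now I'll tip it slowly about the lip.

Emit:
carry_out(deltas=[[[-0.002, 0, 0, 0, 0.002, 0, 1], [-0.006, 0, -0.002, 0, 0.005, 0, 1], [-0.012, 0, -0.004, 0, 0.009, 0, 1], [-0.019, 0, -0.006, 0, 0.014, 0, 1], [-0.027, 0, -0.009, 0, 0.019, 0, 1], [-0.035, 0, -0.012, 0, 0.024, 0, 1], [-0.042, 0, -0.014, 0, 0.029, 0, 1], [-0.048, 0, -0.016, 0, 0.034, 0, 1], [-0.055, 0, -0.018, 0, 0.038, 0, 1], [-0.06, 0, -0.02, 0, 0.042, 0, 1]]])

```text
time_s: 16.58
position: [0.4865, -0.1332, 0.1925]
tcp_rot: [[-0.116, 0.993, -0.031], [0.958, 0.121, 0.26], [0.262, 0.001, -0.965]]
force: [0.4, 1.1, -3.0]
opening: 0.249
grasp_force: 30.5
```

Emit:
carry_out(deltas=[[[-0.002, 0, -0.03, 0, 0.004, 0, 1], [-0.005, 0, -0.06, 0, 0.008, 0, 1], [-0.009, 0, -0.09, 0, 0.012, 0, 1], [-0.014, 0, -0.12, 0, 0.017, 0, 1], [-0.02, 0, -0.15, 0, 0.021, 0, 1], [-0.027, 0, -0.18, 0, 0.025, 0, 1], [-0.035, 0, -0.21, 0, 0.029, 0, 1], [-0.043, 0, -0.245, 0, 0.034, 0, 1], [-0.051, 0, -0.275, 0, 0.038, 0, 1], [-0.06, 0, -0.305, 0, 0.042, 0, 1]]])

```text
time_s: 17.42
position: [0.489, -0.1538, 0.2344]
tcp_rot: [[-0.105, 0.993, -0.06], [0.857, 0.121, 0.501], [0.504, 0.001, -0.864]]
force: [-0.5, -0.5, -2.8]
opening: 0.248
grasp_force: 30.3
```

Emit:
carry_out(deltas=[[[-0.002, 0, -0.03, 0, 0.004, 0, 1], [-0.005, 0, -0.06, 0, 0.008, 0, 1], [-0.009, 0, -0.09, 0, 0.012, 0, 1], [-0.014, 0, -0.12, 0, 0.017, 0, 1], [-0.02, 0, -0.15, 0, 0.021, 0, 1], [-0.027, 0, -0.18, 0, 0.025, 0, 1], [-0.035, 0, -0.21, 0, 0.029, 0, 1], [-0.043, 0, -0.245, 0, 0.034, 0, 1], [-0.052, 0, -0.28, 0, 0.039, 0, 1], [-0.063, 0, -0.315, 0, 0.044, 0, 1]]])

```text
time_s: 18.25
position: [0.4929, -0.1857, 0.2705]
tcp_rot: [[-0.085, 0.993, -0.086], [0.688, 0.121, 0.715], [0.72, 0.001, -0.693]]
force: [0.5, 0.7, -2.4]
opening: 0.253
grasp_force: 30.3
```

Emit:
carry_out(deltas=[[[0, 0, 0, 0, 0, 0, 1], [0, 0, 0, 0, 0, 0, 1], [0, 0, 0, 0, 0, 0, 1], [0, 0, 0, 0, 0, 0, 1], [0, 0, 0, 0, 0, 0, 1], [0, 0, 0, 0, 0, 0, 1], [0, 0, 0, 0, 0, 0, 1], [0, 0, 0, 0, 0, 0, 1], [0, 0, 0, 0, 0, 0, 1], [0, 0, 0, 0, 0, 0, 1]]])

```text
time_s: 19.08
position: [0.4926, -0.1848, 0.2705]
tcp_rot: [[-0.084, 0.993, -0.087], [0.689, 0.121, 0.715], [0.72, 0.0, -0.694]]
force: [0.4, 0.6, -2.1]
opening: 0.25
grasp_force: 30.0
```

```bash
python3 - <<'E'
from h import *
from rig import *
np.set_printoptions(precision=3,suppress=True)
s=telemetry.read_state();print(s["time_s"],s["position"],s["force"],s["moment"],s["opening"],s["joint_positions"])
a=capture("top")[100:300,340:520,::-1].repeat(2,0).repeat(2,1);b=capture("scene")[150:350,120:320,::-1].repeat(2,0).repeat(2,1)
cv2.imwrite("pics/p1.png",np.hstack([a,b]))
print(delta(s["position"],s["tcp_rot"],*pourpose(45,(.505,-.3,.135))))
E
```

```text
19.0833 [ 0.493 -0.185  0.27 ] [ 0.403  0.605 -2.125] [-0.711 -0.035  0.042] 0.25020905057836496 [-47.559  35.576  79.632  25.498 103.588 -57.267]
[ 0.002 -0.006  0.016 -0.001 -0.003  0.001]
```

View pics/p1.png

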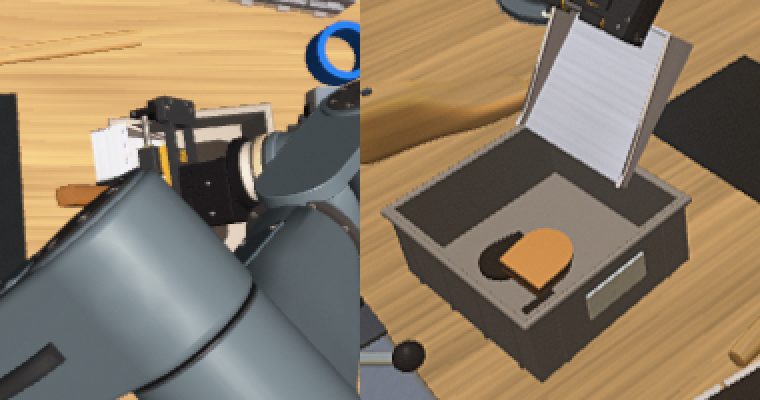

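The right half shows the pan floor bare. The tan block at (537,262) and both dark lifts, at (500,258) and showing at (540,300), lie in the bin. The force of 2.1 N matches the empty pan. Next: level the pan and bring it back.

```bash
python3 - <<'E'
from h import *
from rig import *
np.set_printoptions(precision=4,suppress=True)
s=telemetry.read_state();P=(s["position"],s["tcp_rot"])
g=lambda z,h=15.9:(np.array([.4895,-.0241,z]),R.from_euler('z',h,degrees=True).as_matrix()@np.diag([-1,1,-1]))
m=(np.array([.485,-.123,.19]),R.from_euler('z',-16.5,degrees=True).as_matrix()@np.diag([-1,1,-1]))
for Q in (pourpose(23,(.505,-.3,.15)),pourpose(0,(.505,-.3,.178)),(m[0],R.from_euler('z',-50,degrees=True).as_matrix()@np.diag([-1,1,-1])),m,g(.19),g(.07),g(.0165)):
    print(Q[0],delta(*P,*Q));P=Q
E
```

```text
[ 0.4867 -0.1417  0.2301] [ 0.0079 -0.0046  0.3955 -0.0005 -0.0641  0.0007]
[ 0.4845 -0.1232  0.1895] [ 0.0086 -0.      0.2979  0.     -0.0639  0.    ]
[ 0.485 -0.123  0.19 ] [ 0.0008  0.0032 -0.0033  0.      0.     -0.0928]
[ 0.485 -0.123  0.19 ] [ 0.      0.      0.      0.      0.     -0.0931]
[ 0.4895 -0.0241  0.19  ] [ 0.1585  0.6407  0.      0.      0.     -0.09  ]
[ 0.4895 -0.0241  0.07  ] [0.  0.  0.8 0.  0.  0. ]
[ 0.4895 -0.0241  0.0165] [0.     0.     0.3567 0.     0.     0.    ]
```

Emit:
carry_out(deltas=[[[0, 0, 0.02, 0, -0.003, 0, 1], [0.001, 0, 0.05, 0, -0.008, 0, 1], [0.001, -0.001, 0.09, 0, -0.014, 0, 1], [0.002, -0.002, 0.13, 0, -0.021, 0, 1], [0.003, -0.002, 0.175, 0, -0.028, 0, 1], [0.004, -0.003, 0.22, 0, -0.035, 0, 1], [0.005, -0.003, 0.265, 0, -0.042, 0, 1], [0.006, -0.004, 0.31, 0, -0.05, 0, 1], [0.007, -0.004, 0.355, 0, -0.057, 0, 1], [0.008, -0.005, 0.396, 0, -0.064, 0.001, 1]]])

```text
time_s: 20.02
position: [0.4863, -0.1409, 0.2302]
tcp_rot: [[-0.105, 0.993, -0.048], [0.915, 0.116, 0.387], [0.39, -0.003, -0.921]]
force: [0.1, 0.2, -2.3]
opening: 0.249
grasp_force: 30.0
```

Emit:
carry_out(deltas=[[[0.001, 0, 0.04, 0, -0.008, 0, 1], [0.002, 0, 0.08, 0, -0.016, 0, 1], [0.003, 0, 0.12, 0, -0.024, 0, 1], [0.004, 0, 0.155, 0, -0.032, 0, 1], [0.005, 0, 0.19, 0, -0.04, 0, 1], [0.006, 0, 0.225, 0, -0.047, 0, 1], [0.007, 0, 0.255, 0, -0.054, 0, 1], [0.008, 0, 0.28, 0, -0.06, 0, 1], [0.009, 0, 0.298, 0, -0.064, 0, 1], [0.009, 0, 0.298, 0, -0.064, 0, 1]]])

```text
time_s: 20.85
position: [0.4829, -0.1208, 0.1891]
tcp_rot: [[-0.117, 0.993, -0.006], [0.993, 0.117, 0.001], [0.002, -0.006, -1.0]]
force: [-0.4, 0.1, -1.5]
opening: 0.247
grasp_force: 30.2
```

Emit:
carry_out(deltas=[[[0, 0, 0, 0, 0, -0.003, 1], [0, 0, 0, 0, 0, -0.01, 1], [0, 0, 0, 0, 0, -0.02, 1], [0, 0, 0, 0, 0, -0.032, 1], [0, 0, 0, 0, 0, -0.045, 1], [0, 0, 0, 0, 0, -0.057, 1], [0, 0, 0, 0, 0, -0.069, 1], [0, 0, 0, 0, 0, -0.079, 1], [0, 0, 0, 0, 0, -0.087, 1], [0, 0, 0, 0, 0, -0.093, 1]]])

```text
time_s: 21.68
position: [0.4845, -0.1236, 0.1898]
tcp_rot: [[-0.646, 0.763, -0.003], [0.763, 0.646, 0.0], [0.002, -0.002, -1.0]]
force: [0.4, 0.6, -2.2]
opening: 0.249
grasp_force: 30.1
```

Emit:
carry_out(deltas=[[[0, 0, 0, 0, 0, -0.003, 1], [0, 0, 0, 0, 0, -0.01, 1], [0, 0, 0, 0, 0, -0.02, 1], [0, 0, 0, 0, 0, -0.032, 1], [0, 0, 0, 0, 0, -0.045, 1], [0, 0, 0, 0, 0, -0.057, 1], [0, 0, 0, 0, 0, -0.069, 1], [0, 0, 0, 0, 0, -0.079, 1], [0, 0, 0, 0, 0, -0.087, 1], [0, 0, 0, 0, 0, -0.093, 1]]])

```text
time_s: 22.52
position: [0.4844, -0.1235, 0.1897]
tcp_rot: [[-0.96, 0.281, -0.003], [0.281, 0.96, -0.0], [0.003, -0.001, -1.0]]
force: [0.5, 0.0, -2.2]
opening: 0.251
grasp_force: 30.1
```

Emit:
carry_out(deltas=[[[0.01, 0.02, 0, 0, 0, -0.003, 1], [0.02, 0.06, 0, 0, 0, -0.009, 1], [0.03, 0.12, 0, 0, 0, -0.018, 1], [0.05, 0.2, 0, 0, 0, -0.029, 1], [0.07, 0.29, 0, 0, 0, -0.041, 1], [0.09, 0.38, 0, 0, 0, -0.053, 1], [0.11, 0.47, 0, 0, 0, -0.065, 1], [0.13, 0.55, 0, 0, 0, -0.076, 1], [0.15, 0.61, 0, 0, 0, -0.085, 1], [0.158, 0.64, 0, 0, 0, -0.09, 1]]])

```text
time_s: 23.35
position: [0.4883, -0.0231, 0.1895]
tcp_rot: [[-0.961, -0.278, -0.004], [-0.278, 0.961, 0.0], [0.004, 0.001, -1.0]]
force: [0.2, -0.9, -1.8]
opening: 0.249
grasp_force: 30.1
```

```bash
python3 - <<'E'
from h import *
from rig import *
np.set_printoptions(precision=4,suppress=True)
s=telemetry.read_state();print(s["time_s"],s["position"],s["force"],s["moment"],s["opening"])
w=capture("wrist")[:,:,::-1].copy();cv2.imwrite("pics/r1w.png",w)
for f in ("d3w","r1w"):print(f,wid(cv2.imread(f"pics/{f}.png"),range(20,240,20)))
print(delta(s["position"],s["tcp_rot"],np.array([.4895,-.0241,.06]),R.from_euler('z',15.9,degrees=True).as_matrix()@np.diag([-1,1,-1])))
# pan tilt in grip: project pan corners, write crop for edges
M=R.from_euler('z',15.9,degrees=True).as_matrix();t=s["position"]
c=capture("scene")[:,:,::-1].copy();cv2.imwrite("pics/r1s.png",c)
for n,p in(("Llip",(.178,.085,.0005)),("Rlip",(.178,-.085,-.0115)),("Lback",(.008,.085,.0335)),("Rback",(.008,-.085,.0335))):
    u=proj("scene",t+M@p);print(n,u.round(1))
E
```

```text
23.35 [ 0.4883 -0.0231  0.1895] [ 0.1526 -0.8607 -1.808 ] [ 0.0245  0.115  -0.0166] 0.2492685239582891
d3w ([63, 63, 61, 61, 60, 59, 58, 57, 57, 56, 55], [0])
r1w ([63, 63, 62, 61, 61, 59, 59, 57, 57, 57, 55], [0])
[-0.0088 -0.01    0.8634  0.0002 -0.0006  0.0007]
Llip [389.3 156.9]
Rlip [358.6 196.9]
Lback [330.  128.8]
Rback [294.4 159.9]
```

Emit:
carry_out(deltas=[[[0, 0, 0.04, 0, 0, 0, 1], [0, 0, 0.11, 0, 0, 0, 1], [0, 0, 0.2, 0, 0, 0, 1], [0, 0, 0.31, 0, 0, 0, 1], [0, 0, 0.43, 0, 0, 0, 1], [0, 0, 0.55, 0, 0, 0, 1], [0, 0, 0.66, 0, 0, 0, 1], [0, 0, 0.76, 0, 0, 0, 1], [0, 0, 0.83, 0, 0, 0, 1], [0, 0, 0.863, 0, 0, 0, 1]]])

```text
time_s: 24.28
position: [0.4876, -0.025, 0.0582]
tcp_rot: [[-0.962, -0.274, -0.006], [-0.274, 0.962, 0.0], [0.006, 0.002, -1.0]]
force: [0.1, -0.1, -1.7]
opening: 0.249
grasp_force: 30.1
```

Emit:
carry_out(deltas=[[[0, 0, 0.03, 0, 0, 0, 1], [0, 0, 0.07, 0, 0, 0, 1], [0, 0, 0.11, 0, 0, 0, 1], [0, 0, 0.15, 0, 0, 0, 1], [0, 0, 0.18, 0, 0, 0, 1], [0, 0, 0.21, 0, 0, 0, 1], [0, 0, 0.23, 0, 0, 0, 1], [0, 0, 0.25, 0, 0, 0, 1], [0, 0, 0.265, 0, 0, 0, 1], [0, 0, 0.275, 0, 0, 0, 1]]])

```text
time_s: 25.12
position: [0.4881, -0.0243, 0.0185]
tcp_rot: [[-0.961, -0.275, -0.004], [-0.275, 0.961, -0.0], [0.004, 0.001, -1.0]]
force: [0.6, -0.3, -1.6]
opening: 0.251
grasp_force: 30.1
```

Emit:
carry_out(deltas=[[[0, 0, 0.002, 0, 0, 0, 1], [0, 0, 0.004, 0, 0, 0, 1], [0, 0, 0.006, 0, 0, 0, 1], [0, 0, 0.009, 0, 0, 0, 1], [0, 0, 0.012, 0, 0, 0, 1], [0, 0, 0.014, 0, 0, 0, 1], [0, 0, 0.016, 0, 0, 0, 1], [0, 0, 0.018, 0, 0, 0, 1], [0, 0, 0.018, 0, 0, 0, 1], [0, 0, 0.018, 0, 0, 0, 1]]])

```text
time_s: 25.95
position: [0.4881, -0.0244, 0.0161]
tcp_rot: [[-0.961, -0.275, -0.003], [-0.275, 0.961, -0.0], [0.003, 0.001, -1.0]]
force: [-0.5, 1.1, -1.8]
opening: 0.255
grasp_force: 30.0
```

Emit:
carry_out(deltas=[[[0, 0, 0.002, 0, 0, 0, 1], [0, 0, 0.004, 0, 0, 0, 1], [0, 0, 0.006, 0, 0, 0, 1], [0, 0, 0.008, 0, 0, 0, 1], [0, 0, 0.008, 0, 0, 0, 1], [0, 0, 0.008, 0, 0, 0, 1], [0, 0, 0.008, 0, 0, 0, 1], [0, 0, 0.008, 0, 0, 0, 1], [0, 0, 0.008, 0, 0, 0, 1], [0, 0, 0.008, 0, 0, 0, 1]]])

```text
time_s: 26.78
position: [0.4881, -0.0244, 0.0155]
tcp_rot: [[-0.961, -0.275, -0.003], [-0.275, 0.961, -0.001], [0.003, 0.0, -1.0]]
force: [-1.7, -0.0, 5.1]
opening: 0.246
grasp_force: 30.8
```

Contact with the mat: the force turned to +5 N. I'll open slowly and rise.

Emit:
carry_out(deltas=[[[0, 0, 0, 0, 0, 0, 0.4], [0, 0, 0, 0, 0, 0, 0.3], [0, 0, 0, 0, 0, 0, 0.2], [0, 0, 0, 0, 0, 0, 0.1], [0, 0, 0, 0, 0, 0, 0], [0, 0, 0, 0, 0, 0, 0], [0, 0, 0, 0, 0, 0, 0], [0, 0, 0, 0, 0, 0, 0], [0, 0, 0, 0, 0, 0, 0], [0, 0, 0, 0, 0, 0, 0]]])

```text
time_s: 27.62
position: [0.4881, -0.0243, 0.0148]
tcp_rot: [[-0.961, -0.275, -0.004], [-0.275, 0.961, -0.0], [0.004, 0.001, -1.0]]
force: [-1.1, -1.4, -0.1]
opening: 0.496
grasp_force: 0.4
```

Emit:
carry_out(deltas=[[[0.02, 0, 0, 0, 0, 0, 0], [0.04, 0, 0, 0, 0, 0, 0], [0.06, 0, 0, 0, 0, 0, 0], [0.08, 0, 0, 0, 0, 0, 0], [0.1, 0, 0, 0, 0, 0, 0], [0.12, 0, 0, 0, 0, 0, 0], [0.14, 0, 0, 0, 0, 0, 0], [0.16, 0, 0, 0, 0, 0, 0], [0.16, 0, 0, 0, 0, 0, 0], [0.16, 0, 0, 0, 0, 0, 0]]])

```text
time_s: 28.45
position: [0.4648, -0.031, 0.0149]
tcp_rot: [[-0.961, -0.275, -0.004], [-0.275, 0.961, -0.0], [0.004, 0.001, -1.0]]
force: [0.4, -0.0, 0.3]
opening: 0.501
grasp_force: 0.0
```

Emit:
carry_out(deltas=[[[0, 0, -0.05, 0, 0, 0, 0], [0, 0, -0.13, 0, 0, 0, 0], [0, 0, -0.23, 0, 0, 0, 0], [0, 0, -0.34, 0, 0, 0, 0], [0, 0, -0.46, 0, 0, 0, 0], [0, 0, -0.58, 0, 0, 0, 0], [0, 0, -0.7, 0, 0, 0, 0], [0, 0, -0.82, 0, 0, 0, 0], [0, 0, -0.92, 0, 0, 0, 0], [0, 0, -1, 0, 0, 0, 0]]])

```text
time_s: 29.28
position: [0.466, -0.0309, 0.1668]
tcp_rot: [[-0.961, -0.276, -0.001], [-0.276, 0.961, -0.001], [0.002, -0.001, -1.0]]
force: [0.4, -0.0, -0.2]
opening: 0.502
grasp_force: 0.0
```

```bash
python3 - <<'E'
from h import *
from rig import *
s=telemetry.read_state();print(s["time_s"],s["position"],s["force"],s["opening"])
c=capture("scene")[:,:,::-1].copy();cv2.imwrite("pics/f1.png",c)
a=cv2.imread("pics/scene0.png")
for n,y,x,h,w in(("lip right wall",225,330,25,30),("left lip",205,365,20,25),("handle",185,278,22,35),("back left corner",178,322,20,20),("hammer",250,310,75,70),("tin",240,392,35,38),("shoe",112,350,50,85),("bottle",165,435,55,35),("last",190,105,42,105),("jar",118,318,30,28)):
    r=cv2.matchTemplate(c,a[y:y+h,x:x+w],cv2.TM_CCOEFF_NORMED);_,v,_,p=cv2.minMaxLoc(r);print(n,p[0]-x,p[1]-y,round(v,2))
h=cv2.cvtColor(c,cv2.COLOR_BGR2HSV)
f=np.array([c[y,x].mean() for x,y in((340,210),(350,225),(370,218),(345,240))]);print("floor brightness",f)
E
```

```text
29.2833 [ 0.46596441 -0.03087747  0.16684077] [ 0.44927646 -0.01218582 -0.168005  ] 0.5023728951125487
lip right wall -40 -48 0.66
left lip -53 -30 0.71
handle 0 0 0.98
back left corner 0 0 0.95
hammer 0 0 1.0
tin 0 0 1.0
shoe 0 0 1.0
bottle 0 0 1.0
last 0 0 0.97
jar 0 0 0.78
floor brightness [190.33333333 188.66666667 190.66666667 188.        ]
```

```bash
python3 -c "
from rig import job
print(job.hand_in())"
```

```text
the job is handed in; nothing more can be done
None
```

The job is handed in at about 29 s of the 54 s: all three heel pieces are in the bin, the pan is back on its mat in its starting position, and an image check showed the hammer, tin, shoe, bottle, last and jar unmoved. The pan turned about 8 degrees in the first grip, so I set it down and gripped again nearer the pan, about 50 mm forward of the given grip point.

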